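# Swap the lamp's filter and hold the amber one in the beam

### The arm

A 6-joint arm with a two-finger parallel gripper is mounted at the origin on the work surface. World frame = base frame: x ahead of the robot, y to its left, z up, the work surface at z = 0. Lengths are in m, angles in degrees, forces in N, time in s.
With the tool pointing down it reaches from about 0.35 to 0.975 m from the base axis. Payload 7.1 kg.
Tool frame: the origin (TCP) lies between the finger pads; the fingertips stand 8 mm ahead of it and the grasp point (between the pads) lies 11 mm behind it; z points along the fingers, y is the line along which they close (so a half turn about z gives the same grasp; the last joint's range is limited). The gripper opens to 88 mm and grips with 3 to 60 N. Pads are 20 mm wide; open, the fingers measure 115 mm over their backs; the gripper's body (75 mm by 178 mm) begins 61 mm behind the grasp point.
Start: joints at [64.802, 24.242, 93.386, -0, 62.372, -1.089], TCP at [0.255, 0.57, 0.231] pointing down, gripper open.
Joint ranges: [-172.04, 172.04], [-51.8, 120.97], [4.93, 147.93], [-75.15, 255.16], [6.16, 154.13], [-145.62, 145.62]. Speed limits (degrees/s): [136.94, 136.94, 172.46, 180, 180, 180].

### API

Orientations are given as [roll, pitch, yaw] about the fixed x, y, z axes, in that order (R = Rz(yaw) Ry(pitch) Rx(roll)).
In Python, from bench import manip gives the robot as it stands. Calls block until the motion is done:
- manip.reach(position, orientation): joint-space move of the TCP to a pose.
- manip.move_l(position, velocity=0.15, orientation=None, force_limit=None): straight line of the TCP; orientation=None keeps the orientation; velocity is the mean speed in m/s. With force_limit (N) it stops when the force on the tool has changed by that much, and returns True; else False.
- manip.goto_joints(angles): joint-space move.
- manip.move_gripper(opening, force=None): opening from 0.0 (shut) to 1.0 (fully open); force is the grip in N (None keeps the last); returns when the fingers have stopped.
- manip.hold(seconds).
- manip.solve_ik(position, orientation): joint angles nearest the present ones, or None.
- manip.get_image(name): name is "scene" or "side" or "wrist"; returns a dict with "img" (420x560x3 uint8, blue, green, red), "intrinsics" (3x3 intrinsics, pixels), "T" (4x4, takes a point from camera to world coordinates); the wrist camera has in their place "hand_eye" (4x4, takes a point from camera to tool coordinates, whose origin is the TCP and whose axes are the flange's). Camera axes: x right, y down, z forward; pixel columns grow to the right and rows downward; lengths in m; the calibration is good to about 2 mm. A picture is of the moment at which its call begins: read the wrist's pose just before it. There is no depth.
A pose or a line that the arm cannot do raises manip.PlanningError and nothing moves.
- manip.hand_in(): hands the job in; it is judged then, once.
Readings, each from a call of its own:
- manip.get_clock(): time.
- manip.get_qpos(): joint angles.
- manip.get_joint_velocities(): joint speeds.
- manip.get_joint_efforts(): joint torques, N m.
- manip.get_eef_pos(): TCP position.
- manip.get_tcp_rot(): TCP orientation.
- manip.get_force(): force on the tool from outside, world axes, zero at the start.
- manip.get_torque(): the same for the moment, N m.
- manip.get_grip_width(): opening from 0.0 (shut) to 1.0 (fully open).
- manip.get_grip_force(): force on a finger pad.
Only numpy, scipy, OpenCV 4.12 (cv2) and the standard library are available. Lean on these libraries where they do the work, as an engineer would, in place of code of your own. Each camera call takes 0.05 s, during which the arm holds its last target. There are 200 camera calls.

### The job

Pull the blank slide (white grip) out of the lamp's slot and pack it away, right down, in the empty bay of the filter box that is marked with white clips. Then take the amber slide (orange grip) out of the box, lower it upright into the lamp's slot until the white line on its frame is level with the top of the lamp, and finish while still holding it there, hanging in the gripper without being forced against the slot or let down onto its shoulders. Leave the green slide in the box and disturb nothing else on the desk.

Things in the scene. Friction and masses are not known exactly. Their poses are not given: they have to be found in the camera images.
- lamp: fixed lamp house: grey and dark metal box 120 mm (its x) by 100 mm (its y), 90 mm high, with a black lens tube 52 mm across standing 30 mm out of its +x face; origin: centre of its underside, z up
- slot (a point): centre of the filter slot's mouth, on the lamp's flat top 90 mm above the desk; axes as the lamp's. Vertical slot 10 mm along x, 58 mm along y (2 mm clearance in all to a slide each way), 2 mm chamfer at the mouth, guide 45 mm deep, open below down to the desk; a slide let go sinks until its shoulders rest on the lamp
- filter_box: fixed open wooden box 178 mm (x) by 72 mm (y), rim 50 mm and inner floor 6 mm above the desk. Tight bays at x = -56, 0, +56 mm, each 12 mm along x, 60 mm along y, 44 mm deep. Amber, green and the empty bay come in random order; neighbouring grips have 42 mm of air between them. Origin: centre of its underside, z up
- bay_clip: two white clips on the box's rims at both ends of the empty bay, only a mark (no obstacle); origin: centre of that bay's inner floor, 6 mm above the desk; axes as the box's
- blank: black frame 8 mm thick (x), 56 wide (y), 70 high; cross bar above, 8 thick, 76 wide, z 70 to 78, its ends are shoulders; white grip block 14 thick (x), 24 wide (y), z 78 to 115, pinch its 14 mm. Origin: centre of the frame's underside, z up. About 90 g. Starts fully in the lamp's slot, shoulders on the lamp's top, axes as the slot's
- amber: black frame 8 mm thick (x), 56 wide (y), 70 high; cross bar above, 8 thick, 76 wide, z 70 to 78, its ends are shoulders; orange grip block 14 thick (x), 24 wide (y), z 78 to 115, pinch its 14 mm. Origin: centre of the frame's underside, z up. About 90 g. Amber window; white line across both faces, middle at z 48. Starts standing in a bay of the box, axes as the box's
- green: black frame 8 mm thick (x), 56 wide (y), 70 high; cross bar above, 8 thick, 76 wide, z 70 to 78, its ends are shoulders; green grip block 14 thick (x), 24 wide (y), z 78 to 115, pinch its 14 mm. Origin: centre of the frame's underside, z up. About 90 g. Green window. Stands in another bay of the box; to be left alone
- lens_cap: black lens cap, disc 58 mm across, 8 mm high, lying loose; bystander; origin: centre of its underside
- film_can: aluminium film can, 34 mm across, 52 mm high, loose; bystander; origin: centre of its underside
- lens: black camera lens standing loose, 72 mm across, 78 mm high; bystander; origin: centre of its underside
- jar: small amber glass jar with black cap, 44 mm across, 60 mm high, loose; bystander; origin: centre of its underside
- mini_tripod: small aluminium table tripod, legs within 50 mm of its centre, 89 mm high, loose; bystander; origin: centre of its underside
Things that resemble listed ones, but are neither listed nor needed, are in the scene too. What is shaped like the blank but purple is not meant. Leave any blue look-alike of the amber alone.

How it is judged (in metres and radians):
On the way, in this order (a step that is already met when the one before it is completed fails the run):
1. the blank slide stands in the marked bay of the filter box, let go (x of blank in the frame of bay_clip between -0.006 and 0.006 m and y of blank in the frame of bay_clip between -0.006 and 0.006 m and z of blank in the frame of bay_clip between -0.006 and 0.006 m and angle between blank's own z axis and vertical below 0.15 rad and contact force between the fingers and blank below 0.2 N and linear speed of blank below 0.03 m/s), for 0.3 s.
2. the amber slide is held in the lamp's slot with its line level with the top (x of amber in the frame of slot between -0.004 and 0.004 m and y of amber in the frame of slot between -0.004 and 0.004 m and z of amber in the frame of slot between -0.056 and -0.04 m and angle between amber's own z axis and vertical below 0.08 rad and angle between the x axis of amber and the x axis of slot, either way round below 0.12 rad and contact force between the fingers and amber above 1 N and contact force between amber and lamp below 15 N and linear speed of amber below 0.03 m/s), for 0.3 s.
At the end, for the whole second after the job is handed in: Blank released upright in the marked bay (6 mm, 0.15 rad). Amber gripped, at rest in the slot: centred to 4 mm, line within 8 mm of the lamp's top, tilt under 0.08 rad, yaw within 0.12 rad, under 15 N on the lamp. Green upright (0.15 rad) (all of step 1 and all of step 2 and angle between green's own z axis and vertical below 0.15 rad); the arm keeps its last pose, push and grip.
It fails at once if the green slide was moved more than 25 mm (distance of green from where it was at the start of the episode above 0.025 m).
It fails at once if a loose bystander on the desk was moved more than 30 mm (distance of any of lens_cap, film_can, lens, jar, mini_tripod from where it was at the start of the episode above 0.03 m).
It also fails if it takes over 59 s, if anything falls off the work surface, if the arm or the gripper's body presses on something with over 40 N, if the wrist force passes 120 N, or if a joint passes its speed limit or range.

## Working session

There is one attempt and no reset: what is moved stays moved. The work goes in short steps, each a Python script; the robot and the scene stay as the last script left them, time stands still between calls to the robot, and variables do not carry over. Pictures are saved under pics/ and viewed, at most 10 in all, crops included, and the job is handed in when it is done.

```bash
mkdir -p pics; ls; python3 - <<'E'
from bench import manip
import cv2, numpy as np
for n in("scene","side"):
    d=manip.get_image(n); cv2.imwrite(f"pics/{n}0.png",d["img"]); print(n,d["intrinsics"].tolist() if hasattr(d["intrinsics"],'tolist') else d["intrinsics"],np.round(d["T"],4).tolist())
d=manip.get_image("wrist"); cv2.imwrite("pics/wrist0.png",d["img"]); print(d["intrinsics"],d["hand_eye"]); print(manip.get_eef_pos(),manip.get_tcp_rot(),manip.get_clock())
E
```

```text
pics
scene [[421.8651935670652, 0.0, 286.52951234319676], [0.0, 421.8651935670652, 208.73096483871055], [0.0, 0.0, 1.0]] [[-0.5246, 0.6097, -0.5941, 1.059], [0.8512, 0.3857, -0.3559, 0.2578], [0.0122, -0.6925, -0.7214, 0.6514], [0.0, 0.0, 0.0, 1.0]]
side [[427.7853898659126, 0.0, 278.5063664895371], [0.0, 427.7853898659126, 213.41254558986276], [0.0, 0.0, 1.0]] [[0.8238, -0.3866, 0.4146, 0.1679], [-0.5668, -0.5506, 0.6128, -0.6811], [-0.0087, -0.7398, -0.6727, 0.7851], [0.0, 0.0, 0.0, 1.0]]
[[312.12008239   0.         279.8322692 ]
 [  0.         312.12008239 209.43947712]
 [  0.           0.           1.        ]] [[ 7.33563794e-05 -9.66128699e-01 -2.58060715e-01  7.10986542e-02]
 [ 9.99999638e-01  2.89489368e-04 -7.99531359e-04 -1.63745691e-04]
 [ 8.47156025e-04 -2.58060563e-01  9.66128371e-01 -1.53839446e-01]
 [ 0.00000000e+00  0.00000000e+00  0.00000000e+00  1.00000000e+00]]
[0.25511578 0.57012465 0.23005853] [-1.79932534e+02  3.49165328e-04  1.55890335e+02] 0.15
```

View pics/scene0.png

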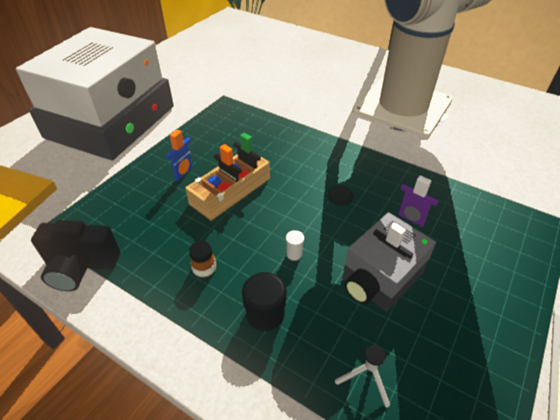

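View pics/side0.png

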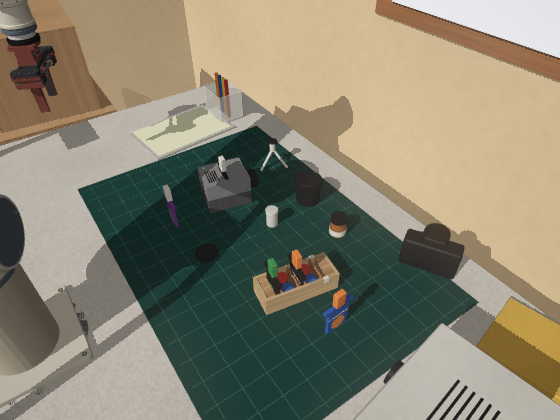

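The scene view shows the lamp with the white grip near (397,224). The box shows a green grip at (246,135), amber at (226,147), and the empty bay at the near-left end. In the side view the blank is at (222,158), amber at (297,253) and green at (272,262). The blue and purple look-alikes stand apart.

```bash
cat > h.py <<'E'
from bench import manip
import cv2, numpy as np
from scipy.spatial.transform import Rotation as R
def cam(n):
    if n=="wrist":
        p=np.array(manip.get_eef_pos()); r=R.from_euler('xyz',manip.get_tcp_rot(),degrees=True)
        d=manip.get_image(n); T=np.eye(4); T[:3,:3]=r.as_matrix(); T[:3,3]=p
        return d["img"],np.array(d["intrinsics"]),T@np.array(d["hand_eye"])
    d=manip.get_image(n); return d["img"],np.array(d["intrinsics"]),np.array(d["T"])
def onz(K,T,uv,z):
    v=T[:3,:3]@np.linalg.solve(K,[uv[0],uv[1],1.]); o=T[:3,3]
    return o+v*(z-o[2])/v[2]
def proj(K,T,P):
    c=np.linalg.inv(T)@np.append(P,1); u=K@c[:3]; return u[:2]/u[2]
E
python3 - <<'E'
from h import *
_,K,T=cam("scene");_,K2,T2=cam("side")
for n,a,b,z in(("blank",(397,224),(222,158),.135),("amber",(226,147),(297,252),.121),("green",(246,135),(272,261),.121),("purple",(423,180),(168,187),.115),("blue",(177,133),(340,292),.115)):
    print(n,onz(K,T,a,z).round(3),onz(K2,T2,b,z).round(3))
for n,a in(("can",(294,236)),("lens",(264,280)),("jar",(202,245)),("tripod",(375,355))): print(n,onz(K,T,a,.05).round(3))
E
```

```text
blank [0.566 0.175 0.135] [0.57  0.176 0.135]
amber [ 0.54  -0.198  0.121] [ 0.541 -0.198  0.121]
green [ 0.486 -0.187  0.121] [ 0.484 -0.188  0.121]
purple [0.415 0.172 0.115] [0.41  0.17  0.115]
blue [ 0.552 -0.32   0.115] [ 0.55  -0.325  0.115]
can [0.616 0.01  0.05 ]
lens [0.727 0.017 0.05 ]
jar [ 0.724 -0.121  0.05 ]
tripod [0.75 0.23 0.05]
```

```bash
python3 - <<'E'
from h import *
import pickle
D={}
for n,p in(("lampw",[.57,.175,.30]),("boxw",[.54,-.198,.28])):
    manip.reach(p,[180,0,90]); D[n]=cam("wrist"); cv2.imwrite(f"pics/{n}.png",D[n][0]); print(n,manip.get_clock(),D[n][2][:3,3])
pickle.dump(D,open("D.pkl","wb"))
E
```

```text
lampw 2.15 [0.56910758 0.24649283 0.45365854]
boxw 3.6 [ 0.53978012 -0.1265116   0.43393093]
```

View pics/lampw.png

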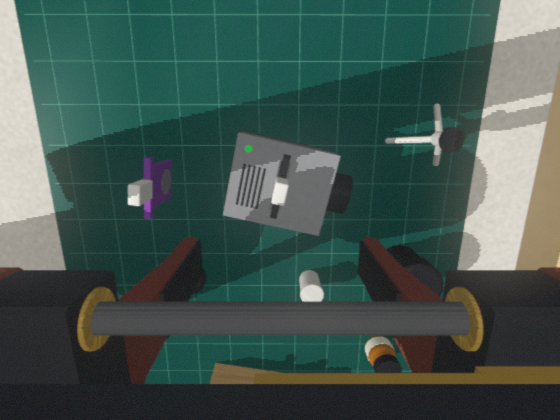

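View pics/boxw.png

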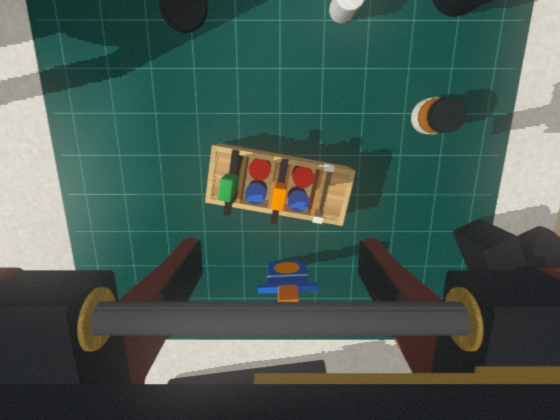

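The wrist view of the lamp shows its top corners near (240,132), (340,155), (320,235) and (223,216), with the white grip at (281,191). In the box view green is at (227,188) and amber at (279,198). The white clips at (327,168) and (318,220) mark the right-hand bay. I'll zoom in for finer corners.

```bash
python3 - <<'E'
from h import *
a=cv2.imread("pics/lampw.png")[125:245,215:355]; b=cv2.imread("pics/boxw.png")[125:245,200:360]
f=lambda i:cv2.resize(i,None,fx=5,fy=5,interpolation=cv2.INTER_CUBIC)
cv2.imwrite("pics/za.png",f(a)); cv2.imwrite("pics/zb.png",f(b))
E
```

```text
(no output)
```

View pics/za.png

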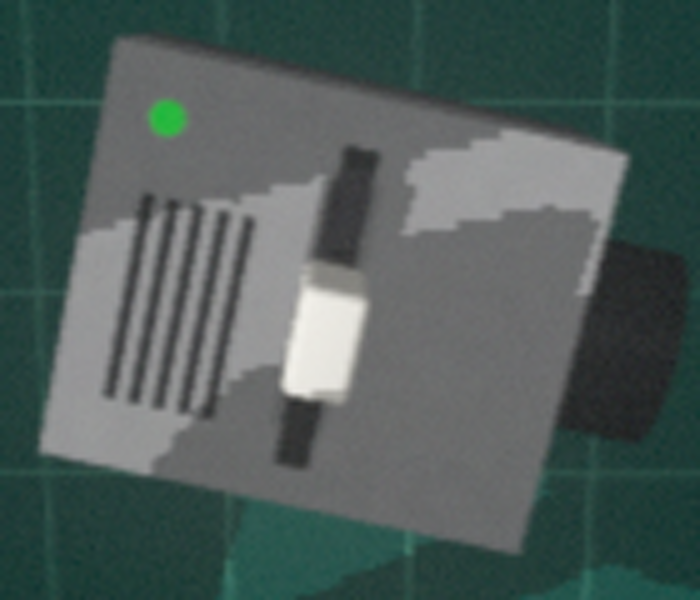

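View pics/zb.png

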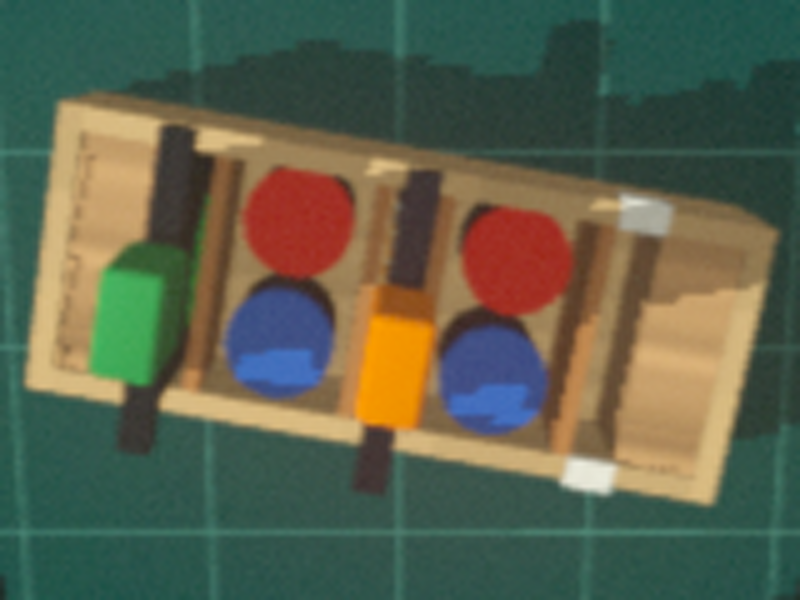

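The lamp zoom gives clean corners for the top face, the cross bar and the white grip. The box zoom gives the rim corners, the clips at (646,214) and (588,474), and the amber grip and bar corners. I'll fit rigid poses to these.

```bash
cat > fit.py <<'E'
from h import *
import pickle
from scipy.optimize import least_squares
D=pickle.load(open("D.pkl","rb"))
px=lambda z,o:(np.array(z)+.5)/5-.5+o
def fit(cam_,off,pts,x0):
    _,K,T=cam_
    P=np.array([q[0] for q in pts]); U=px([q[1] for q in pts],off)
    def res(s):
        c,sn=np.cos(s[2]),np.sin(s[2]); r=[]
        for p,u in zip(P,U): r.append(proj(K,T,[s[0]+c*p[0]-sn*p[1],s[1]+sn*p[0]+c*p[1],p[2]])-u)
        return np.ravel(r)
    s=least_squares(res,x0,loss="soft_l1"); e=res(s.x).reshape(-1,2)
    return s.x,e
def rect(hx,hy,z,uv): return list(zip([(-hx,hy,z),(hx,hy,z),(hx,-hy,z),(-hx,-hy,z)],uv))
lt=rect(.06,.05,.09,[(118,40),(628,155),(520,553),(40,455)])
bar=rect(.004,.038,.098,[(346,147),(380,153),(305,468),(275,463)])
gr=rect(.007,.012,.135,[(305,287),(367,297),(345,402),(283,388)])
bx=rect(.089,.036,.05,[(60,100),(778,233),(714,505),(26,388)])
ag=rect(.007,.012,.121,[(372,310),(435,320),(418,428),(357,418)])
ab=rect(.004,.038,.084,[(411,172),(440,175),(384,493),(354,490)])
cl=[((.056,.033,.051),(646,214)),((.056,-.033,.051),(588,474))]
for n,c,o,p,x0 in(("lamp",D["lampw"],(215,125),lt,(.57,.175,-.2)),("bar",D["lampw"],(215,125),bar,(.57,.175,-.2)),("grip",D["lampw"],(215,125),gr,(.57,.175,-.2)),
  ("box",D["boxw"],(200,125),bx,(.54,-.2,-.2)),("amberbar",D["boxw"],(200,125),ab,(.54,-.2,-.2)),("ambergrip",D["boxw"],(200,125),ag,(.54,-.2,-.2)),("clips",D["boxw"],(200,125),cl,(.54,-.2,-.2))):
    s,e=fit(c,o,p,x0); print(n,s[:2].round(4),np.degrees(s[2]).round(2),"rms px",e.std().round(2))
E
python3 fit.py
```

```text
lamp [0.5689 0.1773] -12.39 rms px 0.24
bar [0.5685 0.1779] -12.72 rms px 0.21
grip [0.5684 0.1783] -11.65 rms px 0.62
box [ 0.5385 -0.2001] -10.12 rms px 0.22
amberbar [ 0.5384 -0.1997] -9.84 rms px 0.48
ambergrip [ 0.5384 -0.1989] -8.6 rms px 0.5
clips [ 0.5384 -0.1989] -10.38 rms px 0.46
```

The fits agree to about 1 mm. I'll grip the blank and read the side force to find any calibration offset.

```bash
cat >> h.py <<'E'
LAMP=np.array([.5688,.1776]); LY=-12.45
BOX=np.array([.5385,-.1998]); BY=-10.1
def off(o,yaw,dx,dy):
    c,s=np.cos(np.radians(yaw)),np.sin(np.radians(yaw)); return np.array([o[0]+c*dx-s*dy,o[1]+s*dx+c*dy])
def ori(yaw): return [180,0,90+yaw]
def floc(yaw):
    f=manip.get_force(); c,s=np.cos(np.radians(yaw)),np.sin(np.radians(yaw))
    return np.round([c*f[0]+s*f[1],-s*f[0]+c*f[1],f[2]],2)
E
python3 - <<'E'
from h import *
manip.move_gripper(.5)
manip.reach([*LAMP,.20],ori(LY)); print(floc(LY))
print(manip.move_l([*LAMP,.111],.12,ori(LY),force_limit=8),manip.get_eef_pos())
f0=floc(LY); manip.move_gripper(0.,force=8); manip.hold(.2)
print(f0,floc(LY),manip.get_torque(),manip.get_grip_width()*.088,manip.get_grip_force(),manip.get_clock())
E
```

```text
[-0.48  0.28  0.31]
False [0.56939866 0.17761643 0.11160599]
[0.15 0.72 1.27] [-0.72 -0.33  3.43] [-0.04639411  0.19829272  0.02922317] 0.014091272887158076 8.000237792730331 7.525
```

```bash
python3 - <<'E'
from h import *
manip.move_gripper(0.,force=25)
print(manip.move_l([*LAMP,.20],.12,force_limit=15),floc(LY))
manip.move_l([*LAMP,.235],.15)
b=off(BOX,BY,.056,0); print(b)
manip.reach([*b,.235],ori(BY)); 
manip.move_l([*b,.16],.15,ori(BY)); manip.hold(.2)
print(floc(BY),manip.get_eef_pos(),manip.get_grip_width()*.088,manip.get_clock())
im,K,T=cam("side"); im2,K2,T2=cam("scene")
def crop(i,K,T):
    u=proj(K,T,[*b,.07]).astype(int); return cv2.resize(i[u[1]-50:u[1]+50,u[0]-60:u[0]+60],(480,400)[::1],interpolation=cv2.INTER_CUBIC)
cv2.imwrite("pics/hang.png",cv2.resize(np.hstack([crop(im,K,T),crop(im2,K2,T2)]),(800,333)))
E
```

```text
False [ 0.1  -0.35 -1.83]
[ 0.59363218 -0.20962054]
[-0.72 -0.61 -1.45] [ 0.59440702 -0.20981935  0.1612918 ] 0.01414600363601417 11.3083
```

View pics/hang.png

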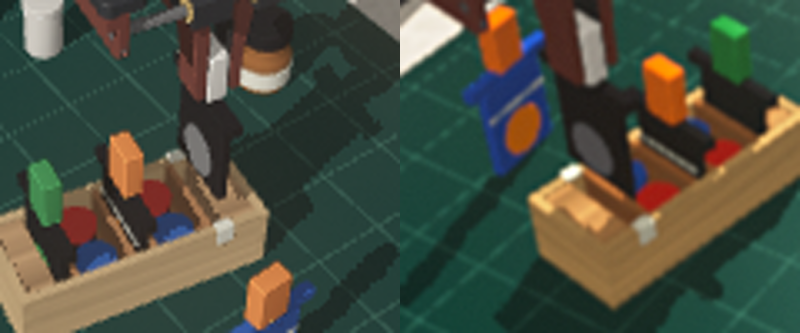

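The blank hangs upright, lined up between the white clips. I'll lower it with a force guard.

```bash
python3 - <<'E'
from h import *
b=off(BOX,BY,.056,0)
hit=manip.move_l([*b,.0985],.06,ori(BY),force_limit=6); z=manip.get_eef_pos()
print(hit,z,floc(BY),manip.get_torque(),manip.get_clock())
if z[2]<.106:
    manip.move_gripper(.42); manip.hold(.1); manip.move_l([*b,.19],.15); manip.hold(.1)
    print("released",manip.get_eef_pos(),manip.get_clock())
    im,K,T=cam("side"); im2,K2,T2=cam("scene")
    def crop(i,K,T):
        u=proj(K,T,[*b,.07]).astype(int); return cv2.resize(i[u[1]-50:u[1]+50,u[0]-60:u[0]+60],(400,333),interpolation=cv2.INTER_CUBIC)
    cv2.imwrite("pics/put.png",np.hstack([crop(im,K,T),crop(im2,K2,T2)]))
E
```

```text
False [ 0.59397046 -0.20975257  0.09895671] [ 0.69 -0.21 -0.88] [-0.06004748  0.07860419 -0.03410104] 12.5833
released [ 0.592799   -0.20932806  0.18859895] 14.1083
```

View pics/put.png

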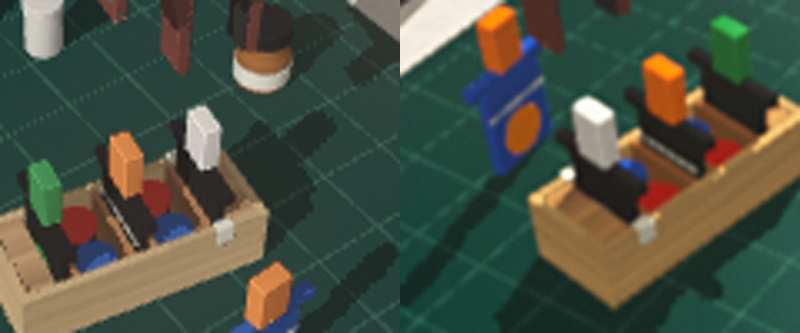

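The blank is fully seated, level with the other slides. Now the amber.

```bash
python3 - <<'E'
from h import *
manip.move_l([*BOX,.19],.15,ori(BY)); f0=None
print(manip.move_l([*BOX,.097],.1,ori(BY),force_limit=8)); f0=floc(BY); z0=manip.get_eef_pos()
manip.move_gripper(0.,force=8); manip.hold(.1); print(f0,floc(BY),z0,manip.get_grip_width()*.088)
manip.move_gripper(0.,force=25)
print(manip.move_l([*BOX,.235],.12,force_limit=15),manip.get_clock())
if manip.get_grip_width()*.088>.012:
    manip.reach([*LAMP,.235],ori(LY)); manip.move_l([*LAMP,.187],.12,ori(LY)); manip.hold(.2)
    print(floc(LY),manip.get_eef_pos(),manip.get_tcp_rot(),manip.get_clock())
    print(manip.move_l([*LAMP,.133],.05,ori(LY),force_limit=6),manip.get_eef_pos(),floc(LY),manip.get_clock())
    manip.hold(.4); print(floc(LY),manip.get_torque(),manip.get_grip_force(),manip.get_grip_width()*.088)
    o=[]
    for n in("side","scene"):
        i,K,T=cam(n); 
        u=proj(K,T,[*LAMP,.11]).astype(int); o.append(cv2.resize(i[u[1]-50:u[1]+50,u[0]-60:u[0]+60],(400,333),interpolation=cv2.INTER_CUBIC))
    cv2.imwrite("pics/final.png",np.hstack(o))
E
```

```text
False
[-0.64  0.51 -0.16] [-1.32 -0.51  4.25] [ 0.53898733 -0.19997482  0.09756003] 0.014183329095177975
False 17.9167
[ 0.11  0.46 -1.5 ] [0.5694577  0.17767687 0.1879913 ] [ 1.79911586e+02 -4.75211385e-02  7.75433218e+01] 20.075
False [0.56894884 0.17765834 0.13329032] [-0.2   0.22 -1.79] 21.3083
[ 0.37  0.11 -0.7 ] [-0.04931107  0.06413322 -0.03232274] 24.999788403511047 0.014109396822287274
```

View pics/final.png

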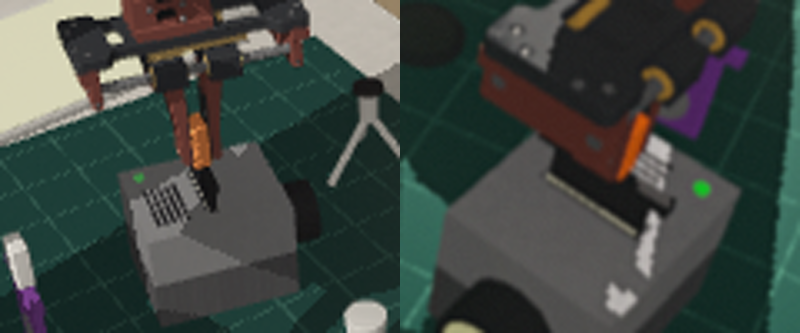

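The amber slide hangs upright in the slot with its white line right at the lamp's top. The arm readings put its origin 48.3 mm below the slot's mouth, with almost no side force.

```bash
python3 -c "
from bench import manip
print(manip.hand_in(),manip.get_clock())"
```

```text
the job is handed in; nothing more can be done
the job is handed in; nothing more can be done
```

I've handed the job in, with no verdict returned: the blank is fully down and released in the white-clipped bay, and the amber is held in the lamp's slot with its line level with the lamp's top. Green was left in its bay, and the arm's clock was at about 22 s.

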